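# Set the pad punch's side guide and line up the ticket book

### The arm

A 7-joint arm with a two-finger parallel gripper is mounted at the origin on the work surface; the furniture and walls round the work are solid. World frame = base frame: x ahead of the robot, y to its left, z up, the work surface at z = 0. Lengths are in m, angles in rad, forces in N, time in s.
With the tool pointing down it reaches from about 0.425 to 0.825 m from the base axis. Payload 3.6 kg.
Tool frame: the origin (TCP) lies at the very end of the fingers, on their centre line; the grasp point (between the pads) lies 19 mm behind it; z points along the fingers, y is the line along which they close (so a half turn about z gives the same grasp; the last joint's range is limited). The gripper opens to 93 mm and grips with 3 to 60 N. Pads are 15 mm wide; open, the fingers measure 128 mm over their backs; the gripper's body (75 mm by 188 mm) begins 65 mm behind the grasp point.
Start: joints at [1.115, 0.615, -0.013, 1.423, 0.008, 1.103, -0.04], TCP at [0.271, -0.591, 0.219] pointing down, gripper open.
Joint ranges: [-3.12, 3.12], [-0.3, 2.06], [-1.34, 1.32], [0.26, 2.42], [-1.36, 4.5], [0.01, 1.98], [-2.84, 2.84]. Speed limits (rad/s): [2.79, 2.79, 3.14, 3.14, 3.14, 3.14, 3.14].

### API

Orientations are given as a rotation vector (axis times angle).
In Python, from plant import * gives the robot as it stands.
- The arm moves only by the tool send_rows, never from a script. Its argument "plan" is a list of rows, each a list of 5 numbers: the opening, from 0 (shut) to 1 (fully open), then the shift along the tool's x, y, z scaled (see below), then the turn about the tool's z scaled (see below). A call has exactly 5 rows; each row shifts and turns the commanded pose from where the row before left it, along the tool's axes as they then stand; what a row does not reach is not made up. The controller multiplies each number of a shift by 0.025 m and each number of a turn by 180 degrees. A row lasts 1/12 s, in which the tool goes at most 41.7 mm and 7.16 degrees, less where a joint would pass 70% of its speed; a pose out of reach is approached as far as the arm can. A call with a number of a shift or a turn outside -1 to 1 is refused whole. A call with a gripper value outside its range is refused whole. The fingers move at their own pace and stop on an object; the grip force is fixed at half the most. Time passes only in rows, so rows that do not move let the fingers close, or fill a call up. It gives the time, the measured TCP pose, the force, the opening and the grip force at its end, in the units of the state.
- get_state(): the state, without advancing time (a new reading comes with each control period).
- grab_frame(name): name is "scene" or "side" or "wrist"; returns the picture (400x640x3 uint8, blue, green, red); there is no depth.
- get_calibration(name): a dict with "camera_matrix" (3x3 intrinsics, pixels), "T" (4x4, takes a point from camera to world coordinates). Camera axes: x right, y down, z forward; pixel columns grow to the right and rows downward; lengths in m; the calibration is good to about 2 mm. The wrist camera is an equidistant fisheye: a pixel r from the principal point sees the ray r / f radians off the axis. A picture is of the moment at which its call begins: read the wrist's pose just before it. get_calibration takes no time and is no camera call; for the wrist camera it gives the pose at the moment of the call.
- finish_job(): hands the job in; it is judged then, once.
Trained networks look in the newest picture that a camera, given by its name, has taken for a name from the list of things; names that differ only in an ending like _2 or _b are one class to them, and where a whole thing is asked for, a point or a joint stands for the part that bears it (a point fixed in the world has none). Each returns a list of dicts, best first, with "confidence" (0 to 1); they miss things now and then, are a little off and sometimes report something else, mostly with a low value. They report only what shows in the picture. A call takes as long as a camera call.
- look_for(target, camera): "extent" ([left, top, right, bottom] as shares, 0 to 1, of the picture: columns of its width, rows of its height, round what is visible of it).
- trace(target, camera): "region" (400x640 bool, what is visible of it) and "extent" ([left, top, right, bottom] as shares, 0 to 1, of the picture: columns of its width, rows of its height, round what is visible of it).
- landmark_of(target, camera): "at" ([row, column] as shares, 0 to 1, of the picture: columns of its width, rows of its height: a listed point, or the origin of a listed thing).
The state is a dict: "time": time; "joint_pos": joint angles; "dq": joint speeds; "joint_torque": joint torques, N m; "position": TCP position; "eef_rot": TCP orientation; "ft_force": force on the tool from outside, world axes, zero at the start; "ft_torque": the same for the moment, N m; "width": opening from 0.0 (shut) to 1.0 (fully open); "grip_force": force on a finger pad.
Only numpy, scipy, OpenCV 4.12 (cv2) and the standard library are available. Lean on these libraries where they do the work, as an engineer would, in place of code of your own. Each camera call takes 0.05 s, during which the arm holds its last target. There are 200 camera calls.

### The job

Get the ticket book ready for punching; nothing needs to be gripped. First push the punch's side guide inward along its rail until it clicks into the middle one of its three click-stops, then push the ticket book gently sideways along the throat until its end rests against the guide, with the guide still clicked in at that stop and the book still square against the back of the throat. Do not lift or tilt the book, and leave the other things on the counter where they are.

Things in the scene. Friction and masses are not known exactly. Their poses are not given: they have to be found in the camera images.
- punch: Grey two-hole pad punch, fixed on the counter. Origin on the counter under the middle of the throat's back; its x points away from the operator into the throat, y to the operator's left along the rail, z up. Its flat aluminium bed spans x -112 to +62 mm, y -150 to +175 mm, top 8 mm above the counter. Behind the throat line (x = 0) on the right: a 24 mm high back lip, y -147 to -50 mm.
- throat (a point): Middle of the throat's back, on top of the bed (punch x 0, y 0, z 8 mm). Round it stands the grey head, y -48 to +48 mm, 74 mm high; its nose reaches forward to x = -20 mm, with 23 mm clear above the bed. A raised lever leans back behind it (x 35 to 95 mm, 165 mm high). A notched steel rail for the guide runs along y 50 to 172 mm at x 6 to 22 mm, 22 mm high.
- guide (a joint): Place of the side guide along the rail, m, growing along the punch's +y (outward): 0 = middle click-stop, +0.029 outer, -0.0235 inner; range -0.026 to +0.057; starts between 0.020 and 0.052. It slides with 1 to 3 N. Within 3 to 5 mm of a stop its spring plunger pulls it home and the push needed dips to nothing; it then gives some 1 mm at 5 N, and lets go at 9 to 13 N.
- guide_pad (a point): Middle of the outer face of the guide's black ribbed push pad (34 mm along x, 11 to 41 mm above the counter), 46 mm in front of the throat line; the face looks along the punch's +y. Push here toward the punch's -y.
- guide_face (a point): Point on the guide's inner face, which looks along the punch's -y at the book: 46 mm in front of the throat line, 16.5 mm inward of the pad's outer face. The guide is a dark steel fence 4 mm thick, x -70 to +26 mm, 44 mm high, on a saddle on the rail; the black knob of its plunger is about 70 mm high and sits 2.7 mm lower when clicked in.
- middle_mark (a point): Point on the bed, fixed to the punch (x -46, y 76, z 8 mm), on the engraved line of the middle click-stop. The three engraved lines across the bed show where the guide's inner face stands at the three stops.
- ticket_book: Loose ticket book, 152 x 102 x 17 mm, about 0.12 kg, flat on the bed with a long side at the throat's back. Origin in the middle of its underside; its x is its 152 mm length (along the punch's y), z up. Starts with its end 25 to 60 mm short of the middle stop. Against the guide at that stop its middle lies at punch y = 0, centred on the two pins.
- stamp: Wooden hand stamp, 26 x 52 x 85 mm, upright bystander
- spool_a: Thread spool standing just off the bed's right front corner, 29 mm wide, 44 mm high, bystander
- spool_b: Thread spool standing just off the bed's left front corner, 29 mm wide, 44 mm high, bystander
- measure: Rolled tape measure, 54 x 49 x 18 mm, bystander

How it is judged:
By the outcome, as a careful person would: the job done as asked, in the order asked, and still so for the second after the job is handed in, with the robot touching nothing.
It also fails if it takes over 54 s, if anything falls off the work surface, if the arm or the gripper's body presses on something with over 40 N, if the wrist force passes 120 N, or if a joint passes its speed limit or range.

## Working session

There is one attempt and no reset: what is moved stays moved. The work goes in short steps, Python scripts to look and compute and a tool call to move; the robot and the scene stay as the last step left them, time stands still between calls to the robot, and variables do not carry over. Pictures are saved under pics/ and viewed, at most 10 in all, crops included, and the job is handed in when it is done.

Besides the shell and the picture viewer there is one more tool, called after "Call:" as name(argument=value, ...), one argument or row to a line, values as JSON. send_rows: Moves the arm, as the interface text tells. Shifts and turns lie within -1 to 1; 1 stands for 0.025 m of shift or 180 degrees of turn. Its arguments: {"type":"object","properties":{"plan":{"type":"array"}},"required":["plan"]}

```bash
mkdir -p pics; cat > h.py <<'E'
from plant import *
import numpy as np, cv2
from scipy.spatial.transform import Rotation as R
def ray(cam,rc):
    c=get_calibration(cam);K=np.array(c["camera_matrix"]);T=np.array(c["T"])
    u,v=rc[1]*640,rc[0]*400
    d=np.array([(u-K[0,2])/K[0,0],(v-K[1,2])/K[1,1],1.])
    if cam=="wrist":
        t=np.hypot(d[0],d[1]);d=np.array([d[0]/t*np.sin(t),d[1]/t*np.sin(t),np.cos(t)])
    return T[:3,3],T[:3,:3]@d
def atz(cam,rc,z):
    o,d=ray(cam,rc);return o+d*(z-o[2])/d[2]
def proj(cam,p):
    c=get_calibration(cam);K=np.array(c["camera_matrix"]);T=np.array(c["T"])
    q=T[:3,:3].T@(np.array(p)-T[:3,3]);return (K@q/q[2])[:2]
E
python3 - <<'E'
from h import *
ims=[]
for cam in ["scene","side"]:
    im=grab_frame(cam);ims.append(im);cv2.imwrite(f"pics/{cam}0.png",im)
    for n,z in [("punch",0),("throat",.008),("guide_pad",.026),("guide_face",.026),("middle_mark",.008),("ticket_book",.008),("stamp",.0),("spool_a",.0),("measure",0)]:
        for r in landmark_of(n,cam)[:2]:
            a=r["at"];print(cam,n,round(r["confidence"],2),np.round([a[1]*640,a[0]*400]),np.round(atz(cam,a,z),4))
s=get_state();print(s["time"],s["position"],s["eef_rot"],s["ft_force"],s["width"])
print(R.from_rotvec(s["eef_rot"]).as_matrix().round(3))
E
```

```text
scene punch 0.94 [317. 205.] [ 0.4689 -0.2094  0.    ]
scene punch 0.33 [281. 200.] [ 0.4734 -0.1173  0.    ]
scene throat 0.6 [316. 199.] [ 0.4848 -0.2037  0.008 ]
scene throat 0.53 [215. 203.] [0.4064 0.0217 0.008 ]
scene guide_pad 0.79 [259. 187.] [ 0.4783 -0.0602  0.026 ]
scene guide_face 0.87 [263. 194.] [ 0.4435 -0.0851  0.026 ]
scene middle_mark 0.72 [280. 201.] [ 0.455  -0.1225  0.008 ]
scene middle_mark 0.19 [218. 203.] [0.4067 0.0161 0.008 ]
scene ticket_book 0.7 [322. 213.] [ 0.419  -0.2349  0.008 ]
scene ticket_book 0.4 [317. 202.] [ 0.471  -0.2083  0.008 ]
scene spool_a 0.6 [216. 203.] [0.4214 0.029  0.    ]
scene spool_a 0.52 [379. 242.] [ 0.3368 -0.3742  0.    ]
scene measure 0.8 [426. 234.] [ 0.3933 -0.4645  0.    ]
side punch 0.78 [353. 204.] [ 0.4756 -0.2134  0.    ]
side throat 0.95 [355. 203.] [ 0.4779 -0.2223  0.008 ]
side guide_pad 0.2 [338. 267.] [ 0.377  -0.5118  0.026 ]
side guide_face 0.78 [340. 179.] [ 0.4567 -0.1042  0.026 ]
side middle_mark 0.74 [338. 182.] [ 0.4556 -0.089   0.008 ]
side middle_mark 0.44 [352. 204.] [ 0.4681 -0.2287  0.008 ]
side ticket_book 0.97 [332. 209.] [ 0.4083 -0.2461  0.008 ]
side stamp 0.73 [278. 241.] [ 0.2598 -0.3623  0.    ]
side stamp 0.48 [308. 242.] [ 0.331  -0.3748  0.    ]
side spool_a 0.56 [307. 243.] [ 0.3275 -0.3817  0.    ]
1.0 [ 0.27083078 -0.59084931  0.21864714] [-3.06924132e+00 -6.69956445e-01  3.60797654e-05] [-0.3175664  -0.02451607  0.67488342] 0.9982198860604347
[[ 0.909  0.417 -0.   ]
 [ 0.417 -0.909  0.   ]
 [-0.    -0.    -1.   ]]
```

View pics/scene0.png

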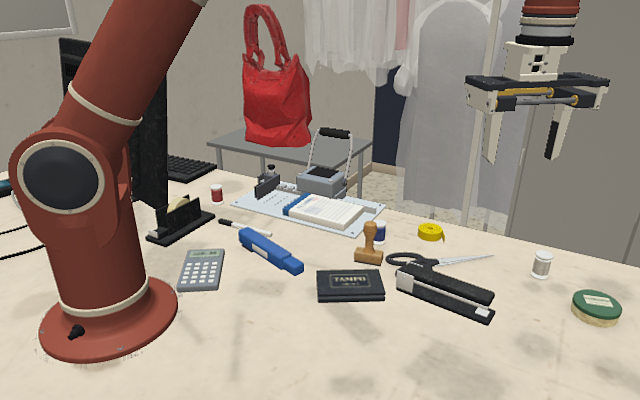

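View pics/side0.png

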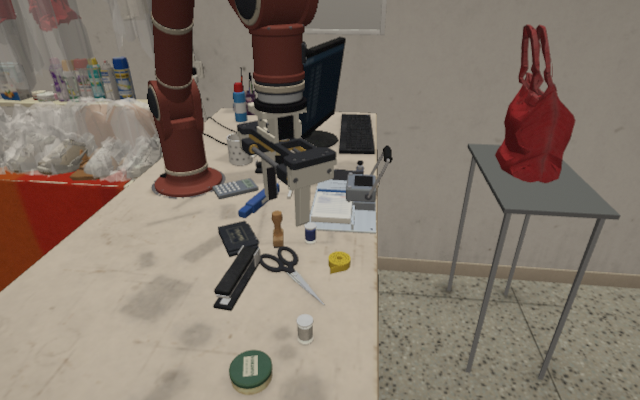

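The pictures show the punch and book at about (480,195) in scene and (350,195) in side. The punch's y axis is about world +y, tilted roughly -12°. I'll go above it for a wrist view.

Call:
send_rows(
  plan=[
    [0,0.8,-0.8,0,0],
    [0,1,-1,0,0],
    [0,1,-1,0,0],
    [0,1,-1,0,0],
    [0,1,-1,0,0],
  ],
)

```text
time: 1.42
position: [0.3303, -0.4303, 0.2188]
eef_rot: [3.069, 0.669, 0.001]
ft_force: [0.8, 1.0, -0.2]
width: 0.689
grip_force: 0.0
```

Call:
send_rows(
  plan=[
    [0,1,-1,0,0.03],
    [0,1,-1,0,0],
    [0,1,-1,0,0],
    [0,1,-1,0,0],
    [0,1,-1,0,0],
  ],
)

```text
time: 1.83
position: [0.4043, -0.2698, 0.219]
eef_rot: [3.097, 0.524, 0.001]
ft_force: [1.7, 0.4, 0.8]
width: 0.333
grip_force: 0.0
```

Call:
send_rows(
  plan=[
    [0,0.8,-0.9,0,0],
    [0,0.8,-0.8,0,0],
    [0,0.5,-0.5,0,0.03],
    [0,0.0,0.0,0,0.03],
    [0,0,0,0,0.03],
  ],
)

```text
time: 2.25
position: [0.4361, -0.2003, 0.2189]
eef_rot: [-3.14, -0.082, -0.001]
ft_force: [0.2, -0.5, 0.1]
width: 0.014
grip_force: 0.0
```

```bash
python3 - <<'E'
from h import *
s=get_state();print(s["time"],s["position"],s["ft_force"],s["width"]);print(R.from_rotvec(s["eef_rot"]).as_matrix().round(3))
im=grab_frame("wrist");cv2.imwrite("pics/w1.png",im)
for n,z in [("punch",0),("throat",.008),("guide_pad",.026),("guide_face",.026),("middle_mark",.008),("ticket_book",.008),("spool_a",.0)]:
    for r in landmark_of(n,"wrist")[:2]:
        a=r["at"];print(n,round(r["confidence"],2),np.round([a[1]*640,a[0]*400]),np.round(atz("wrist",a,z),4))
E
```

```text
2.25 [ 0.43608155 -0.20032777  0.21889863] [ 0.15059951 -0.4923746   0.1447257 ] 0.014189129091457213
[[ 0.999  0.052  0.001]
 [ 0.052 -0.999  0.   ]
 [ 0.001 -0.    -1.   ]]
punch 0.79 [326. 154.] [ 0.472  -0.2063  0.    ]
guide_pad 0.75 [208. 159.] [ 0.4624 -0.0632  0.026 ]
guide_face 0.73 [209. 160.] [ 0.4615 -0.0648  0.026 ]
guide_face 0.62 [221. 164.] [ 0.4575 -0.0807  0.026 ]
middle_mark 0.9 [260. 173.] [ 0.4447 -0.1254  0.008 ]
ticket_book 0.58 [351. 202.] [ 0.4132 -0.2415  0.008 ]
spool_a 0.86 [434. 262.] [ 0.3297 -0.3711 -0.    ]
spool_a 0.57 [158. 189.] [0.4162 0.0252 0.    ]
```

View pics/w1.png

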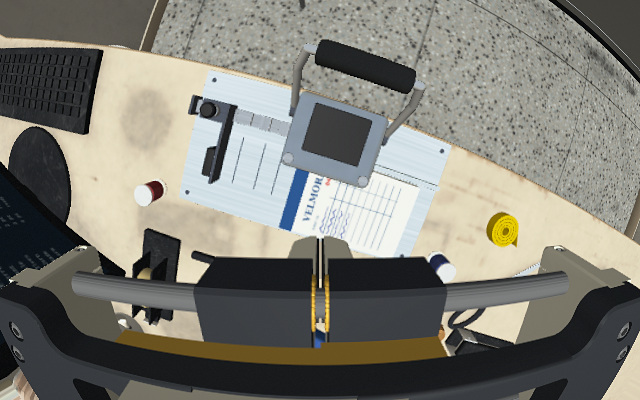

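The wrist view shows the bed with corners at about (212,70), (452,147) and (180,198). The guide is at (218,145) left of the engraved lines, and the book's spine is at (295,200). I'll zoom in for precision.

```bash
python3 - <<'E'
from h import *
im=cv2.imread("pics/w1.png");c=im[60:265,170:470]
cv2.imwrite("pics/w1c.png",cv2.resize(c,None,fx=2.6,fy=2.6,interpolation=cv2.INTER_CUBIC))
for n,p in dict(BL=(212,70),BR=(452,147),FL=(180,198),mm=(260,173)).items():
    print(n,atz("wrist",(p[1]/400,p[0]/640),.008).round(4))
E
```

```text
BL [ 0.5745 -0.0592  0.008 ]
BR [ 0.4936 -0.3684  0.008 ]
FL [ 0.4075 -0.0144  0.008 ]
mm [ 0.4448 -0.126   0.008 ]
```

View pics/w1c.png

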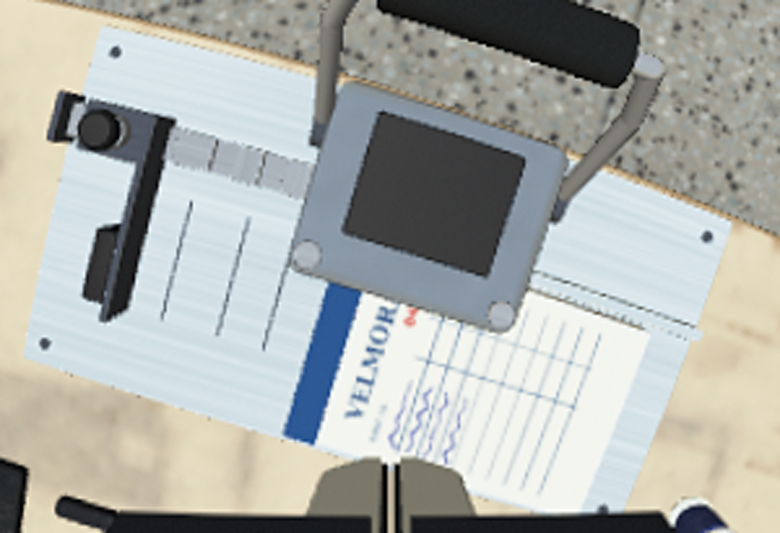

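```bash
cat >> h.py <<'E'
def px(cam,p,z): return atz(cam,(p[1]/400,p[0]/640),z)
E
python3 - <<'E'
from h import *
from scipy.optimize import least_squares
f=lambda c,z:px("wrist",(170+c[0]/2.6,60+c[1]/2.6),z)[:2]
M=[((62,175),(103,28)),((62,-150),(733,220)),((-112,175),(22,357))]
W=np.array([f(c,.008) for _,c in M]);P=np.array([m for m,_ in M])/1000
def tr(q,p): return np.array(p)@np.array([[np.cos(q[2]),np.sin(q[2])],[-np.sin(q[2]),np.cos(q[2])]])+q[:2]
s=least_squares(lambda q:(tr(q,P)-W).ravel(),[.475,-.21,-.25]);q=s.x
print(q,np.degrees(q[2]),(s.fun*1000).round(1))
np.save("q.npy",q)
inv=lambda w:(np.array(w)-q[:2])@np.array([[np.cos(q[2]),-np.sin(q[2])],[np.sin(q[2]),np.cos(q[2])]])
for n,c,z in [("mid a",(249,217),.008),("mid b",(218,335),.008),("out a",(191,201),.008),("out b",(163,320),.008),("in b",(265,349),.008),
 ("fence a",(175,118),.044),("fence b",(130,318),.044),("pad a",(97,228),.041),("pad b",(85,297),.041),
 ("bookR back",(648,328),.025),("bookR front",(580,510),.025),("bookL",(333,285),.025),("bookL f",(285,437),.025),("tool",0,0)]:
    w=f(c,z) if c else get_state()["position"][:2]
    print(n,(inv(w)*1000).round(1))
for y in (.1,.12,.145,-.1,-.13): print(y,tr(q,[-.046,y]))
E
```

```text
[ 0.47272618 -0.20901514 -0.24701496] -14.152914492835588 [ 2.   1.5 -0.5 -1.7 -1.5  0.2]
mid a [-9.9 76.4]
mid b [-69.1  76.1]
out a [-10.1 105.7]
out b [-69.8 104.6]
in b [-69.1  52. ]
fence a [ 26.5 114.2]
fence b [-63.8 111.6]
pad a [-29.3 137.4]
pad b [-61.3 135.7]
bookR back [  -1.8 -117.5]
bookR front [ -97.8 -118.8]
bookL [-27.   28.7]
bookL f [-103.2   30.4]
tool [-38.1  -2.7]
0.1 [ 0.45257349 -0.10080299]
0.12 [ 0.45746371 -0.08141006]
0.145 [ 0.46357647 -0.0571689 ]
-0.1 [ 0.40367137 -0.29473232]
-0.13 [ 0.39633605 -0.32382171]
```

Call:
send_rows(
  plan=[
    [0,0,0,0,0.032],
    [0,0,0,0,0.032],
    [0,0,0,0,0.031],
    [0,0,0,0,0],
    [0,-0.3,-0.5,0,0],
  ],
)

```text
time: 3.07
position: [0.4314, -0.1908, 0.2187]
eef_rot: [3.116, -0.386, 0.002]
ft_force: [-0.3, -0.1, 0.2]
width: 0.005
grip_force: 0.0
```

```bash
cat >> h.py <<'E'
def tr(q,p): return np.array(p)@np.array([[np.cos(q[2]),np.sin(q[2])],[-np.sin(q[2]),np.cos(q[2])]])+q[:2]
def inv(w,q=None):
    q=np.load("q.npy") if q is None else q
    return (np.array(w)[:2]-q[:2])@np.array([[np.cos(q[2]),-np.sin(q[2])],[np.sin(q[2]),np.cos(q[2])]])*1000
def st():
    s=get_state();m=R.from_rotvec(s["eef_rot"]).as_matrix();q=np.load("q.npy")
    f=np.array(s["ft_force"]);x=np.array([np.cos(q[2]),np.sin(q[2])]);y=np.array([-x[1],x[0]])
    print("t",round(s["time"],2),"punch",inv(s["position"]).round(1),"z",round(s["position"][2]*1000,1),"yaw",round(np.degrees(np.arctan2(m[1,0],m[0,0])),2),"F xyz",(f[:2]@x).round(1),(f[:2]@y).round(1),f[2].round(1))
E
python3 - <<'E'
from h import *
st()
im=grab_frame("wrist");cv2.imwrite("pics/w2.png",im)
E
```

```text
t 3.07 punch [-44.5   7.6] z 218.7 yaw -14.14 F xyz -0.3 -0.2 0.2
```

View pics/w2.png

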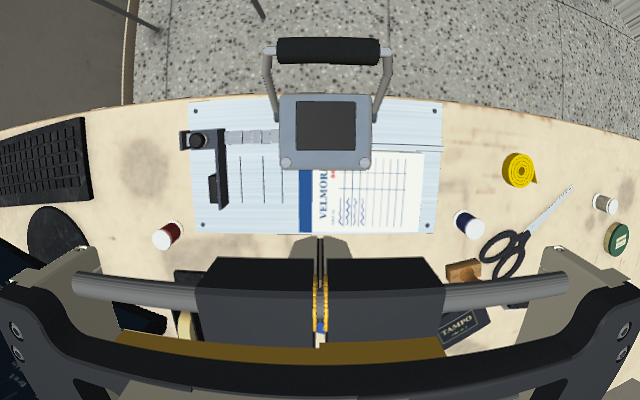

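```bash
python3 - <<'E'
from h import *
for p in [(55,235),(88,215)]: print(inv(px("wrist",p,0)).round())
for p in [(20,255),(48,262)]:
  for z in (.05,.1,.15): print(p,z,inv(px("wrist",p,z)).round())
for p in [(60,40),(190,40),(157,190)]: 
  for z in (0,.12): print("scene",p,inv(px("scene",p,z)).round())
E
```

```text
[-136.  492.]
[-96. 389.]
(20, 255) 0.05 [-161.  562.]
(20, 255) 0.1 [-133.  480.]
(20, 255) 0.15 [-106.  398.]
(48, 262) 0.05 [-165.  470.]
(48, 262) 0.1 [-137.  402.]
(48, 262) 0.15 [-108.  333.]
scene (60, 40) [2170. 4264.]
scene (60, 40) [1389. 3038.]
scene (190, 40) [2776. 3027.]
scene (190, 40) [1838. 2121.]
scene (157, 190) [-122.  401.]
scene (157, 190) [-309.  176.]
```

Call:
send_rows(
  plan=[
    [0,0,-1,0,0],
    [0,0,-1,0,0],
    [0,0,-1,0,0],
    [0,0,-1,0,0],
    [0,0,-0.8,0,0],
  ],
)

```text
time: 3.53
position: [0.4606, -0.0698, 0.2187]
eef_rot: [-3.118, 0.378, -0.0]
ft_force: [-0.1, -0.0, 1.7]
width: 0.007
grip_force: 0.0
```

Call:
send_rows(
  plan=[
    [0,0,-1,0,0],
    [0,0,-1,0,0],
    [0,0,0,0.5,0],
    [0,0,0,1,0],
    [0,0,0,1,0],
  ],
)

```text
time: 3.95
position: [0.4735, -0.0227, 0.1563]
eef_rot: [-3.118, 0.378, -0.005]
ft_force: [0.4, -0.8, -0.5]
width: 0.006
grip_force: 0.0
```

Call:
send_rows(
  plan=[
    [0,0,0,1,0],
    [0,0,0,1,0],
    [0,0,0,1,0],
    [0,0,0,0.6,0],
    [0,0,0,0,0],
  ],
)

```text
time: 4.37
position: [0.4702, -0.0232, 0.0635]
eef_rot: [3.118, -0.381, -0.01]
ft_force: [-0.5, 0.0, 0.3]
width: 0.002
grip_force: 0.0
```

```bash
python3 - <<'E'
from h import *
st()
im=grab_frame("wrist");cv2.imwrite("pics/w3.png",im)
st()
E
```

```text
t 4.37 punch [-47.8 179.5] z 63.5 yaw -13.94 F xyz -0.5 -0.1 0.3
t 4.42 punch [-46.7 179.8] z 65.0 yaw -13.97 F xyz -0.0 0.2 0.2
```

View pics/w3.png

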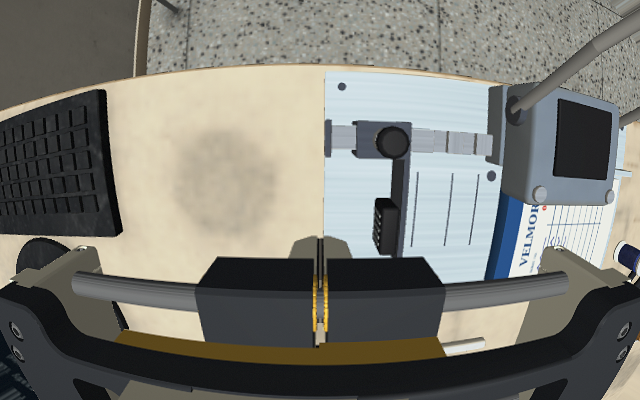

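Call:
send_rows(
  plan=[
    [0,0,0,0.9,0],
    [0,0,0,0.9,0],
    [0,0,0.3,0,0],
    [0,0,0.3,0,0],
    [0,0,0,0,0],
  ],
)

```text
time: 4.83
position: [0.469, -0.0404, 0.0226]
eef_rot: [3.116, -0.389, 0.003]
ft_force: [0.2, -0.3, 0.4]
width: 0.005
grip_force: 0.0
```

```bash
python3 -c "
from h import *
st()"
```

```text
t 4.83 punch [-44.8 162.6] z 22.6 yaw -14.24 F xyz 0.3 -0.2 0.4
```

Call:
send_rows(
  plan=[
    [0,0,0.1,0,0],
    [0,0,0.1,0,0],
    [0,0,0.1,0,0],
    [0,0,0.1,0,0],
    [0,0,0,0,0],
  ],
)

```text
time: 5.25
position: [0.4664, -0.0478, 0.0216]
eef_rot: [-3.118, 0.385, -0.001]
ft_force: [0.6, 0.0, 0.3]
width: 0.002
grip_force: 0.0
```

```bash
python3 -c "
from h import *
st()"
```

```text
t 5.25 punch [-45.5 154.8] z 21.6 yaw -14.09 F xyz 0.5 0.2 0.3
```

Call:
send_rows(
  plan=[
    [0,0,0.1,0,0],
    [0,0,0.1,0,0],
    [0,0,0.1,0,0],
    [0,0,0.1,0,0],
    [0,0,0,0,0],
  ],
)

```text
time: 5.67
position: [0.4639, -0.0574, 0.0212]
eef_rot: [-3.118, 0.385, -0.001]
ft_force: [1.4, 1.4, 0.4]
width: 0.005
grip_force: 0.6
```

```bash
python3 -c "
from h import *
st()"
```

```text
t 5.67 punch [-45.6 144.8] z 21.2 yaw -14.08 F xyz 1.0 1.7 0.4
```

Call:
send_rows(
  plan=[
    [0,0,0.08,0,0],
    [0,0,0.08,0,0],
    [0,0,0.08,0,0],
    [0,0,0,0,0],
    [0,0,0,0,0],
  ],
)

```text
time: 6.08
position: [0.462, -0.0636, 0.0211]
eef_rot: [3.117, -0.386, -0.001]
ft_force: [1.0, -0.3, -0.2]
width: 0.004
grip_force: 0.0
```

```bash
python3 - <<'E'
from h import *
st()
im=grab_frame("wrist");cv2.imwrite("pics/w4.png",cv2.resize(im[60:270,260:560],None,fx=2.6,fy=2.6,interpolation=cv2.INTER_CUBIC))
for n,z in [("guide_pad",.026),("guide_face",.026),("middle_mark",.008)]:
    for r in landmark_of(n,"wrist")[:1]:
        a=r["at"];print(n,round(r["confidence"],2),np.round([a[1]*640,a[0]*400]),inv(atz("wrist",a,z)))
E
```

```text
t 6.08 punch [-46.  138.4] z 21.1 yaw -14.12 F xyz 1.1 -0.0 -0.2
guide_pad 0.97 [349. 253.] [-45.05646147 123.44714442]
guide_face 0.97 [370. 250.] [-43.59624794 111.51481445]
middle_mark 0.86 [417. 242.] [-46.47905307  77.88908841]
```

View pics/w4.png

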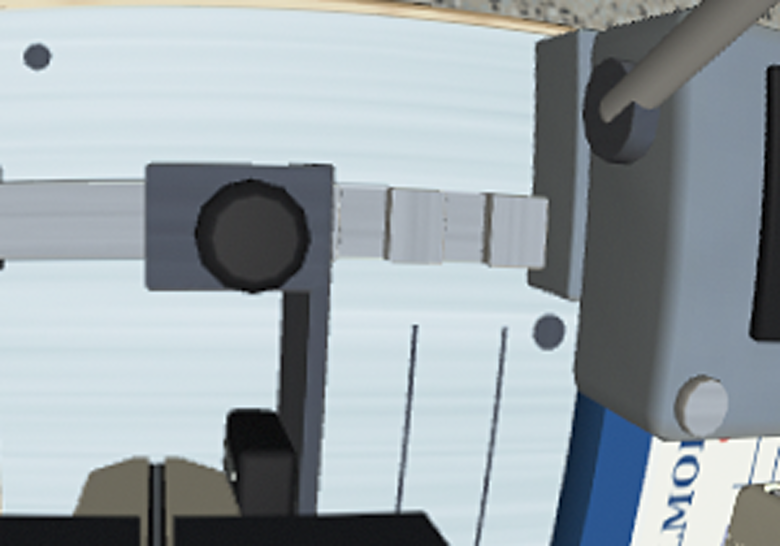

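The outer line is covered and the force is zero, so the guide sits at the outer stop. That puts finger contact at TCP minus 17 mm. The middle stop should come at TCP y of about 110.

Call:
send_rows(
  plan=[
    [0,0,0.08,0,0],
    [0,0,0.08,0,0],
    [0,0,0.08,0,0],
    [0,0,0.08,0,0],
    [0,0,0.08,0,0],
  ],
)

```text
time: 6.7
position: [0.4615, -0.0661, 0.0213]
eef_rot: [-3.111, 0.374, -0.002]
ft_force: [2.6, 16.3, 0.6]
width: 0.003
grip_force: 8.0
```

```bash
python3 -c "
from h import *
st()"
```

```text
t 6.7 punch [-45.9 135.8] z 21.3 yaw -13.73 F xyz -1.4 16.5 0.6
```

Call:
send_rows(
  plan=[
    [0,0,0.08,0,0],
    [0,0,0.08,0,0],
    [0,0,0,0,0],
    [0,0,0,0,0],
    [0,0,0,0,0],
  ],
)

```text
time: 7.12
position: [0.4587, -0.0775, 0.0212]
eef_rot: [3.117, -0.386, -0.0]
ft_force: [-0.2, 0.7, 0.5]
width: 0.007
grip_force: 0.3
```

```bash
python3 -c "
from h import *
st()"
```

```text
t 7.12 punch [-45.8 124.1] z 21.2 yaw -14.14 F xyz -0.4 0.6 0.5
```

Call:
send_rows(
  plan=[
    [0,0,0.06,0,0],
    [0,0,0.06,0,0],
    [0,0,0.06,0,0],
    [0,0,0.06,0,0],
    [0,0,0,0,0],
  ],
)

```text
time: 7.53
position: [0.4574, -0.0828, 0.0211]
eef_rot: [3.118, -0.385, -0.0]
ft_force: [-0.2, 0.8, 0.6]
width: 0.002
grip_force: 0.2
```

```bash
python3 - <<'E'
from h import *
st()
im=grab_frame("wrist");cv2.imwrite("pics/w5.png",cv2.resize(im[60:270,260:560],None,fx=2.6,fy=2.6,interpolation=cv2.INTER_CUBIC))
for n,z in [("guide_pad",.026),("guide_face",.026),("middle_mark",.008)]:
    for r in landmark_of(n,"wrist")[:1]:
        a=r["at"];print(n,round(r["confidence"],2),np.round([a[1]*640,a[0]*400]),inv(atz("wrist",a,z)))
E
```

```text
t 7.53 punch [-45.8 118.7] z 21.1 yaw -14.1 F xyz -0.4 0.7 0.6
guide_pad 0.76 [345. 254.] [-45.65605202 105.34069673]
guide_face 0.6 [370. 248.] [-42.02758296  91.35293473]
middle_mark 0.89 [385. 241.] [-44.75094359  78.67909996]
```

View pics/w5.png

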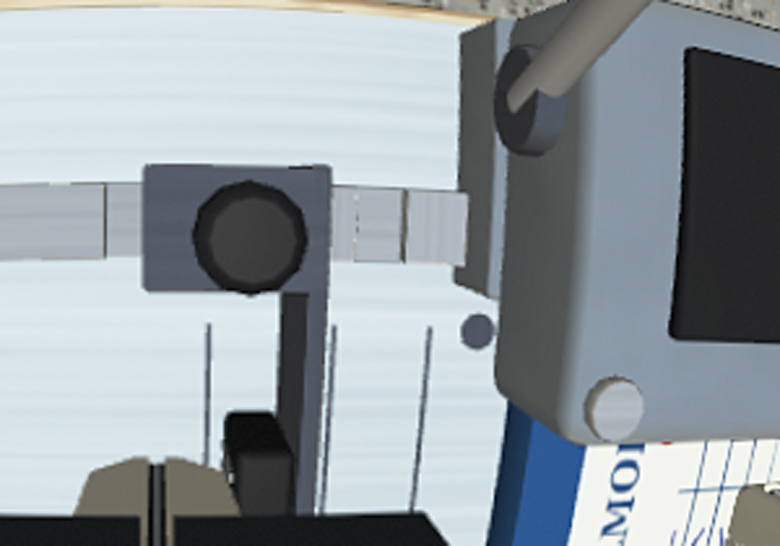

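Call:
send_rows(
  plan=[
    [0,0,0.04,0,0],
    [0,0,0.04,0,0],
    [0,0,0.04,0,0],
    [0,0,0,0,0],
    [0,0,0,0,0],
  ],
)

```text
time: 8.15
position: [0.4567, -0.0855, 0.0211]
eef_rot: [3.118, -0.385, -0.0]
ft_force: [1.1, 1.2, -1.2]
width: 0.008
grip_force: 0.4
```

```bash
python3 -c "
from h import *
st()"
```

```text
t 8.15 punch [-45.8 115.8] z 21.1 yaw -14.09 F xyz 0.7 1.4 -1.2
```

Call:
send_rows(
  plan=[
    [0,0,0.04,0,0],
    [0,0,0.04,0,0],
    [0,0,0,0,0],
    [0,0,0,0,0],
    [0,0,0,0,0],
  ],
)

```text
time: 8.57
position: [0.456, -0.0878, 0.0212]
eef_rot: [3.117, -0.386, -0.0]
ft_force: [-0.4, -0.3, -0.8]
width: 0.002
grip_force: 0.0
```

```bash
python3 -c "
from h import *
st()"
```

```text
t 8.57 punch [-45.8 113.4] z 21.2 yaw -14.11 F xyz -0.3 -0.4 -0.8
```

Call:
send_rows(
  plan=[
    [0,0,0.04,0,0],
    [0,0,0.04,0,0],
    [0,0,0,0,0],
    [0,0,0,0,0],
    [0,0,0,0,0],
  ],
)

```text
time: 8.98
position: [0.4557, -0.0892, 0.0212]
eef_rot: [-3.118, 0.385, 0.0]
ft_force: [0.1, -0.5, 0.1]
width: 0.01
grip_force: 0.0
```

```bash
python3 -c "
from h import *
st()"
```

```text
t 8.98 punch [-45.8 112. ] z 21.2 yaw -14.08 F xyz 0.2 -0.5 0.1
```

Call:
send_rows(
  plan=[
    [0,0,0.04,0,0],
    [0,0,0.02,0,0],
    [0,0,0,0,0],
    [0,0,0,0,0],
    [0,0,0,0,0],
  ],
)

```text
time: 9.4
position: [0.4554, -0.0906, 0.0212]
eef_rot: [-3.118, 0.385, -0.0]
ft_force: [-0.9, 0.4, 0.1]
width: 0.007
grip_force: 0.0
```

```bash
python3 -c "
from h import *
st()"
```

```text
t 9.4 punch [-45.8 110.6] z 21.2 yaw -14.07 F xyz -1.0 0.1 0.1
```

Zero force, so the plunger has pulled the guide home ahead of the finger. I'll back off, lift and look from above.

Call:
send_rows(
  plan=[
    [0,0,-0.4,0,0],
    [0,0,-0.8,0,0],
    [0,0,0,-0.6,0],
    [0,0,0,-1,0],
    [0,0,0,-1,0],
  ],
)

```text
time: 9.82
position: [0.4621, -0.0599, 0.0863]
eef_rot: [-3.118, 0.381, 0.004]
ft_force: [0.6, -0.1, 0.3]
width: 0.008
grip_force: 0.0
```

Call:
send_rows(
  plan=[
    [0,0,0,-1,0],
    [0,0,0.6,-1,0],
    [0,0,1,-1,0],
    [0,0,1,-1,0],
    [0,0,1,-0.7,0],
  ],
)

```text
time: 10.23
position: [0.4414, -0.1488, 0.206]
eef_rot: [-3.118, 0.382, -0.005]
ft_force: [0.9, -0.3, -0.6]
width: 0.004
grip_force: 0.0
```

Call:
send_rows(
  plan=[
    [0,0,1,0,0],
    [0,0,1,0,0],
    [0,0,0.5,0,0],
    [0,0,0,0,0],
    [0,0,0,0,0],
  ],
)

```text
time: 10.65
position: [0.4257, -0.2087, 0.2036]
eef_rot: [-3.117, 0.385, 0.0]
ft_force: [-1.0, -0.6, 0.3]
width: 0.003
grip_force: 0.0
```

```bash
python3 - <<'E'
from h import *
st()
im=grab_frame("wrist");cv2.imwrite("pics/w6f.png",im);cv2.imwrite("pics/w6.png",cv2.resize(im[90:245,180:450],None,fx=2.9,fy=2.9,interpolation=cv2.INTER_CUBIC))
for n,z in [("guide_pad",.026),("guide_face",.026),("middle_mark",.008),("ticket_book",.008),("throat",.008)]:
    for r in landmark_of(n,"wrist")[:1]:
        a=r["at"];print(n,round(r["confidence"],2),np.round([a[1]*640,a[0]*400]),inv(atz("wrist",a,z)))
E
```

```text
t 10.65 punch [-45.7 -11.2] z 203.6 yaw -14.1 F xyz -0.8 -0.8 0.3
guide_pad 0.74 [228. 189.] [-46.30829224  98.73475845]
guide_face 0.93 [241. 188.] [-44.72903489  83.5115947 ]
middle_mark 0.58 [247. 189.] [-49.2708326   80.39705907]
ticket_book 0.64 [347. 190.] [-50.25631659 -41.18580368]
```

View pics/w6.png

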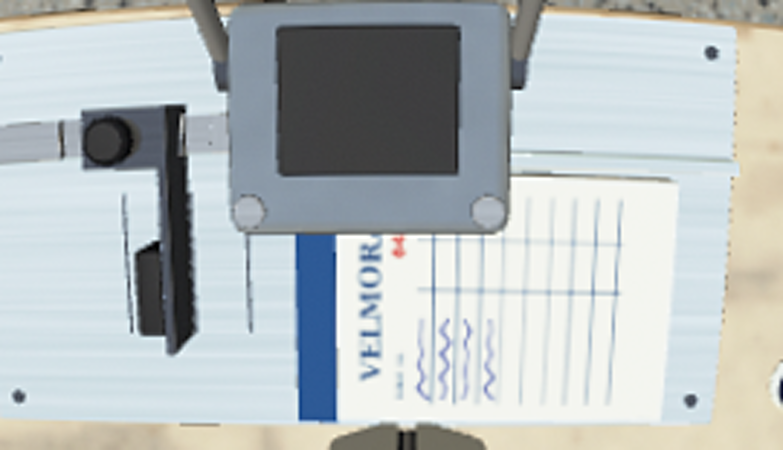

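The fence's inner face covers the middle line (crop x≈195, predicted 194), so the guide is clicked in. Next I go to the right end of the book.

Call:
send_rows(
  plan=[
    [0,-0.28,1,0,0],
    [0,0,1,0,0],
    [0,0,1,0,0],
    [0,0,1,0,0],
    [0,0,1,0,0],
  ],
)

```text
time: 11.37
position: [0.3885, -0.3294, 0.2037]
eef_rot: [-3.118, 0.383, -0.0]
ft_force: [0.4, -0.2, -0.1]
width: 0.003
grip_force: 0.0
```

Call:
send_rows(
  plan=[
    [0,0,1,0,0],
    [0,0,0.1,0.6,0],
    [0,0,0,1,0],
    [0,0,0,1,0],
    [0,0,0,0.4,0],
  ],
)

```text
time: 11.78
position: [0.3806, -0.3539, 0.1259]
eef_rot: [-3.115, 0.383, 0.007]
ft_force: [-0.4, 0.3, 0.3]
width: 0.003
grip_force: 0.0
```

```bash
python3 - <<'E'
from h import *
T=np.array(get_calibration("wrist")["T"]);s=get_state();print("cam rel", inv(T[:2,3])-inv(s["position"]),T[2,3]-s["position"][2])
st()
im=grab_frame("wrist");st();cv2.imwrite("pics/w7.png",im)
for n,z in [("ticket_book",.008),("spool_a",.0),("stamp",0)]:
    for r in landmark_of(n,"wrist")[:2]:
        a=r["at"];print(n,round(r["confidence"],2),np.round([a[1]*640,a[0]*400]),inv(atz("wrist",a,z)))
E
```

```text
cam rel [72.0472932   0.33981521] 0.16554332322416213
t 11.78 punch [ -53.9 -163. ] z 125.9 yaw -14.03 F xyz -0.4 0.2 0.3
t 11.83 punch [ -54.4 -162.7] z 125.2 yaw -14.02 F xyz 0.1 0.5 0.0
ticket_book 0.89 [200. 196.] [-48.58646693 -42.12112925]
spool_a 0.91 [ 49. 237.] [-106.15807055  218.66646557]
spool_a 0.86 [348. 242.] [ -98.06346422 -190.83900499]
```

View pics/w7.png

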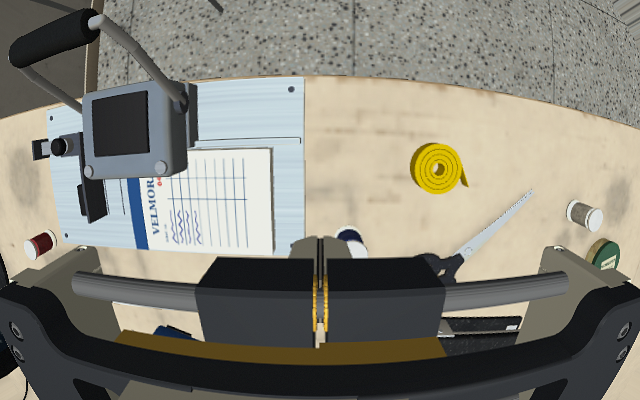

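Call:
send_rows(
  plan=[
    [0,0,0,1,0],
    [0,0,0,1,0],
    [0,0,0,1,0],
    [0,0,0,0.9,0],
    [0,0,0,0.4,0],
  ],
)

```text
time: 12.4
position: [0.3819, -0.3554, 0.0203]
eef_rot: [-3.118, 0.384, 0.001]
ft_force: [-0.9, 0.2, 0.9]
width: 0.006
grip_force: 0.0
```

Call:
send_rows(
  plan=[
    [0,0,0,0,0],
    [0,0,-0.2,0,0],
    [0,0,-0.2,0,0],
    [0,0,-0.2,0,0],
    [0,0,0,0,0],
  ],
)

```text
time: 12.82
position: [0.3867, -0.3397, 0.0224]
eef_rot: [-3.118, 0.381, -0.003]
ft_force: [0.2, 0.4, -0.5]
width: 0.004
grip_force: 0.0
```

```bash
python3 - <<'E'
from h import *
print(inv(px("wrist",(0,0),0))*0);st()
E
```

```text
[0. 0.]
t 12.82 punch [ -51.4 -147.8] z 22.4 yaw -13.93 F xyz 0.1 0.4 -0.5
```

Call:
send_rows(
  plan=[
    [0,0,0,0.16,0],
    [0,0,0,0.12,0],
    [0,-0.06,-0.1,0,0],
    [0,0,-0.1,0,0],
    [0,0,0,0,0],
  ],
)

```text
time: 13.23
position: [0.3851, -0.3351, 0.014]
eef_rot: [-3.117, 0.384, 0.001]
ft_force: [-0.1, 0.1, 0.9]
width: 0.004
grip_force: 0.0
```

```bash
python3 -c "
from h import *
st()"
```

```text
t 13.23 punch [ -54.2 -143.7] z 14.0 yaw -14.05 F xyz -0.2 0.1 0.9
```

Call:
send_rows(
  plan=[
    [0,0,-0.1,0,0],
    [0,0,-0.1,0,0],
    [0,0,-0.1,0,0],
    [0,0,-0.1,0,0],
    [0,0,0,0,0],
  ],
)

```text
time: 13.65
position: [0.3879, -0.3255, 0.0142]
eef_rot: [-3.118, 0.383, -0.0]
ft_force: [0.7, 0.3, 0.0]
width: 0.005
grip_force: 0.0
```

```bash
python3 -c "
from h import *
st()"
```

```text
t 13.65 punch [ -53.8 -133.7] z 14.2 yaw -14.01 F xyz 0.6 0.4 0.0
```

Call:
send_rows(
  plan=[
    [0,0.01,-0.08,0,0],
    [0,0.01,-0.08,0,0],
    [0,0.01,-0.08,0,0],
    [0,0.01,-0.08,0,0],
    [0,0.01,-0.08,0,0],
  ],
)

```text
time: 14.07
position: [0.3913, -0.3168, 0.0142]
eef_rot: [3.118, -0.385, 0.0]
ft_force: [0.4, -0.9, 0.2]
width: 0.006
grip_force: 0.5
```

```bash
python3 -c "
from h import *
st()"
```

```text
t 14.07 punch [ -52.6 -124.5] z 14.2 yaw -14.08 F xyz 0.6 -0.8 0.2
```

Call:
send_rows(
  plan=[
    [0,0.01,-0.08,0,0],
    [0,0.01,-0.08,0,0],
    [0,0.01,-0.08,0,0],
    [0,0.01,-0.08,0,0],
    [0,0.01,-0.06,0,0],
  ],
)

```text
time: 14.48
position: [0.3948, -0.3076, 0.0142]
eef_rot: [-3.118, 0.384, 0.0]
ft_force: [0.4, -0.8, 1.2]
width: 0.006
grip_force: 0.6
```

```bash
python3 - <<'E'
from h import *
st()
im=grab_frame("wrist");cv2.imwrite("pics/w8.png",im[60:280,40:440].repeat(2,0).repeat(2,1))
E
```

```text
t 14.48 punch [ -51.4 -114.6] z 14.2 yaw -14.06 F xyz 0.5 -0.7 1.2
```

View pics/w8.png

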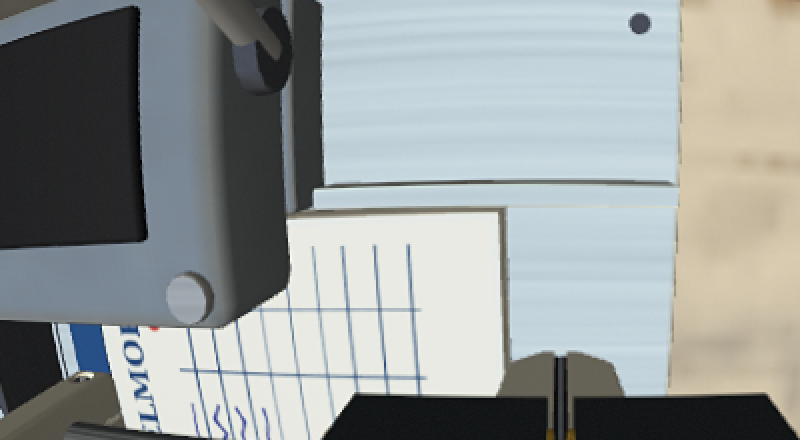

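I have now viewed 11 pictures, one over the limit of 10, so from here I check by numbers only. This one shows the book's right end at zoom (507,290), and its back edge runs slightly off the lip toward the left. I'll measure that.

```bash
python3 - <<'E'
from h import *
for n,p,z in [("back l",(185,168),.025),("back r",(293.5,164),.025),("right f",(295,242.5),.025),("lip l",(197.5,164),.024),("lip r",(380,162.5),.024)]:
    print(n,inv(px("wrist",p,z)).round(1))
E
```

```text
back l [ -0.4 -40.6]
back r [  0.5 -99.9]
right f [-41.8 -99.9]
lip l [  1.4 -47.9]
lip r [   1.4 -144. ]
```

Call:
send_rows(
  plan=[
    [0,0,0.16,0,0],
    [0,-0.2,0,0,0],
    [0,-0.2,0,0,0],
    [0,0,0,0,0],
    [0,0,0,0,0],
  ],
)

```text
time: 14.95
position: [0.3834, -0.3091, 0.0141]
eef_rot: [-3.117, 0.386, 0.001]
ft_force: [0.1, 0.1, 0.4]
width: 0.005
grip_force: 0.0
```

```bash
python3 - <<'E'
from h import *
st()
E
```

```text
t 14.95 punch [ -62.2 -118.9] z 14.1 yaw -14.11 F xyz 0.1 0.1 0.4
```

Call:
send_rows(
  plan=[
    [0,0.01,-0.08,0,0],
    [0,0.01,-0.08,0,0],
    [0,0.01,-0.08,0,0],
    [0,0.01,-0.08,0,0],
    [0,0.01,-0.08,0,0],
  ],
)

```text
time: 15.37
position: [0.3875, -0.3, 0.0142]
eef_rot: [3.118, -0.385, -0.001]
ft_force: [-0.8, -1.1, 0.3]
width: 0.004
grip_force: 0.8
```

Call:
send_rows(
  plan=[
    [0,0.01,-0.08,0,0],
    [0,0.01,-0.08,0,0],
    [0,0.01,-0.08,0,0],
    [0,0.01,-0.06,0,0],
    [0,0,0,0,0],
  ],
)

```text
time: 15.78
position: [0.3895, -0.293, 0.0141]
eef_rot: [3.118, -0.386, -0.003]
ft_force: [-2.9, -0.8, 1.0]
width: 0.006
grip_force: 1.7
```

```bash
cat >> h.py <<'E'
def edges():
    im=grab_frame("wrist");t=trace("ticket_book","wrist")[0];m=t["region"].astype(np.uint8);print("trace",t["confidence"])
    g=cv2.cvtColor(im,cv2.COLOR_BGR2GRAY)
    cs=max(cv2.findContours(m,0,cv2.CHAIN_APPROX_NONE)[0],key=len)[:,0]
    P=np.array([inv(px("wrist",c,.025)) for c in cs])
    r=P[(P[:,1]<P[:,1].min()+5)&(P[:,0]>-45)&(P[:,0]<-6)];b=P[(P[:,1]<-52)&(P[:,0]>P[:,0].max()-8)&(P[:,1]>P[:,1].min()+6)]
    for n,e,k in (("right y",r,0),("back x",b,1)):
        if len(e)>4: f=np.polyfit(e[:,k],e[:,1-k],1);print(n,np.median(e[:,1-k]).round(1),"slope deg",np.degrees(np.arctan(f[0])).round(2),len(e))
E
python3 - <<'E'
from h import *
st();edges()
E
```

```text
t 15.78 punch [ -60.2 -101.8] z 14.1 yaw -14.1 F xyz -2.6 -1.5 1.0
trace 0.86
right y -87.2 slope deg -0.57 74
back x 0.9 slope deg -0.72 56
```

Call:
send_rows(
  plan=[
    [0,0,-0.08,0,0],
    [0,0,-0.08,0,0],
    [0,0,-0.08,0,0],
    [0,0,-0.06,0,0],
    [0,0,0,0,0],
  ],
)

```text
time: 16.3
position: [0.3932, -0.2845, 0.0141]
eef_rot: [-3.117, 0.382, -0.001]
ft_force: [0.2, 0.3, 0.8]
width: 0.003
grip_force: 0.0
```

```bash
python3 - <<'E'
from h import *
st();edges()
E
```

```text
t 16.3 punch [-58.7 -92.6] z 14.1 yaw -13.99 F xyz 0.1 0.3 0.8
trace 0.6
right y -78.3 slope deg -0.75 73
back x 1.0 slope deg 0.19 39
```

Call:
send_rows(
  plan=[
    [0,0,-0.04,0,0],
    [0,0,-0.04,0,0],
    [0,0,0,0,0],
    [0,0,0,0,0],
    [0,0,0,0,0],
  ],
)

```text
time: 16.82
position: [0.3929, -0.2835, 0.0142]
eef_rot: [-3.118, 0.384, -0.0]
ft_force: [0.6, -0.5, 0.1]
width: 0.002
grip_force: 0.0
```

```bash
python3 - <<'E'
from h import *
st();edges()
E
```

```text
t 16.82 punch [-59.2 -91.7] z 14.2 yaw -14.06 F xyz 0.7 -0.4 0.1
trace 0.89
right y -77.2 slope deg 0.14 73
back x 0.6 slope deg -0.5 38
```

Call:
send_rows(
  plan=[
    [0,0,-0.03,0,0],
    [0,0,0,0,0],
    [0,0,0,0,0],
    [0,0,0,0,0],
    [0,0,0,0,0],
  ],
)

```text
time: 17.33
position: [0.393, -0.283, 0.0142]
eef_rot: [3.118, -0.385, 0.0]
ft_force: [-0.1, -0.6, -1.1]
width: 0.006
grip_force: 0.3
```

```bash
python3 -c "
from h import *
st()"
```

```text
t 17.33 punch [-59.2 -91.3] z 14.2 yaw -14.08 F xyz 0.0 -0.6 -1.1
```

Call:
send_rows(
  plan=[
    [0,0,-0.03,0,0],
    [0,0,0,0,0],
    [0,0,0,0,0],
    [0,0,0,0,0],
    [0,0,0,0,0],
  ],
)

```text
time: 17.75
position: [0.3932, -0.2822, 0.0142]
eef_rot: [-3.118, 0.385, 0.0]
ft_force: [-1.1, -0.7, -0.8]
width: 0.005
grip_force: 0.3
```

```bash
python3 -c "
from h import *
st()"
```

```text
t 17.75 punch [-59.2 -90.4] z 14.2 yaw -14.08 F xyz -0.9 -1.0 -0.8
```

Call:
send_rows(
  plan=[
    [0,0,-0.03,0,0],
    [0,0,0,0,0],
    [0,0,0,0,0],
    [0,0,0,0,0],
    [0,0,0,0,0],
  ],
)

```text
time: 18.17
position: [0.3934, -0.2814, 0.0141]
eef_rot: [-3.118, 0.385, 0.0]
ft_force: [0.4, -0.0, -1.0]
width: 0.004
grip_force: 0.2
```

```bash
python3 -c "
from h import *
st();edges()
for r in landmark_of('guide_face','wrist')[:1]: print(r)"
```

```text
t 18.17 punch [-59.2 -89.6] z 14.1 yaw -14.06 F xyz 0.4 0.1 -1.0
trace 0.56
right y -75.0 slope deg -0.75 73
back x -0.0 slope deg -0.04 34
{'at': [0.5653, 0.1247], 'confidence': 0.65}
```

Call:
send_rows(
  plan=[
    [0,0,-0.03,0,0],
    [0,0,0,0,0],
    [0,0,0,0,0],
    [0,0,0,0,0],
    [0,0,0,0,0],
  ],
)

```text
time: 18.73
position: [0.3935, -0.2807, 0.0141]
eef_rot: [-3.118, 0.385, 0.0]
ft_force: [-0.9, -0.4, -0.7]
width: 0.009
grip_force: 0.2
```

```bash
python3 -c "
from h import *
st()"
```

```text
t 18.73 punch [-59.2 -88.9] z 14.1 yaw -14.07 F xyz -0.7 -0.6 -0.7
```

Call:
send_rows(
  plan=[
    [0,0,-0.03,0,0],
    [0,0,0,0,0],
    [0,0,0,0,0],
    [0,0,0,0,0],
    [0,0,0,0,0],
  ],
)

```text
time: 19.15
position: [0.3937, -0.2803, 0.0142]
eef_rot: [3.118, -0.385, 0.0]
ft_force: [-0.2, -1.8, -0.7]
width: 0.008
grip_force: 0.7
```

```bash
python3 -c "
from h import *
st()"
```

```text
t 19.15 punch [-59.2 -88.4] z 14.2 yaw -14.09 F xyz 0.3 -1.8 -0.7
```

Call:
send_rows(
  plan=[
    [0,0,-0.03,0,0],
    [0,0,0,0,0],
    [0,0,0,0,0],
    [0,0,0,0,0],
    [0,0,0,0,0],
  ],
)

```text
time: 19.57
position: [0.3938, -0.28, 0.0142]
eef_rot: [3.117, -0.386, 0.0]
ft_force: [-1.0, -3.0, -0.4]
width: 0.005
grip_force: 1.9
```

```bash
python3 -c "
from h import *
st()"
```

```text
t 19.57 punch [-59.2 -88.1] z 14.2 yaw -14.11 F xyz -0.3 -3.2 -0.4
```

Force rises to 3 N against the seated guide, so the book is in contact. Now I back off gently and go up to look.

Call:
send_rows(
  plan=[
    [0,0,0.03,0,0],
    [0,0,0.03,0,0],
    [0,0,0.06,0,0],
    [0,0,0.3,0,0],
    [0,0,0.5,0,0],
  ],
)

```text
time: 19.98
position: [0.3888, -0.2996, 0.0141]
eef_rot: [-3.116, 0.379, 0.001]
ft_force: [0.0, -0.6, -0.0]
width: 0.003
grip_force: 0.0
```

Call:
send_rows(
  plan=[
    [0,0,0.3,0,0],
    [0,0,0,-0.5,0],
    [0,0,0,-1,0],
    [0,0,0,-1,0],
    [0,0,0,-1,0],
  ],
)

```text
time: 20.4
position: [0.3859, -0.3087, 0.1024]
eef_rot: [-3.117, 0.385, 0.002]
ft_force: [-0.2, -0.9, 0.9]
width: 0.004
grip_force: 0.0
```

Call:
send_rows(
  plan=[
    [0,0,0,-1,0],
    [0,0,-0.6,-1,0],
    [0,0,-1,-1,0],
    [0,0,-1,-1,0],
    [0,0,-1,-0.3,0],
  ],
)

```text
time: 20.82
position: [0.4099, -0.2217, 0.2126]
eef_rot: [3.116, -0.386, 0.009]
ft_force: [1.2, 0.8, 0.5]
width: 0.005
grip_force: 0.0
```

Call:
send_rows(
  plan=[
    [0,0.2,-1,0,0],
    [0,0.2,-0.5,0,0],
    [0,0,0,0,0],
    [0,0,0,0,0],
    [0,0,0,0,0],
  ],
)

```text
time: 21.23
position: [0.4262, -0.1889, 0.2089]
eef_rot: [3.117, -0.388, -0.002]
ft_force: [0.5, 0.2, -1.2]
width: 0.003
grip_force: 0.0
```

```bash
python3 - <<'E'
from h import *
st();edges()
im=grab_frame("wrist");cv2.imwrite("pics/w9.png",im)
for n,z in [("guide_pad",.026),("guide_face",.026),("middle_mark",.008),("ticket_book",.008)]:
    for r in landmark_of(n,"wrist")[:1]:
        a=r["at"];print(n,round(r["confidence"],2),inv(atz("wrist",a,z)).round(1))
# profile across bed along punch -y at x=-60: project by inverse search
c=get_calibration("wrist");K=np.array(c["camera_matrix"]);T=np.array(c["T"]);q=np.load("q.npy")
def fp(x,y,z):
    d=T[:3,:3].T@(np.r_[tr(q,[x/1000,y/1000]),z/1000]-T[:3,3]);t=np.arctan2(np.hypot(*d[:2]),d[2]);e=d[:2]/np.hypot(*d[:2])*t
    return K[0,0]*e[0]+K[0,2],K[1,1]*e[1]+K[1,2]
for x in (-40,-62):
  for z,lo,hi in ((8,115,44),(25,90,40),(44,90,60)):
    p=np.array([fp(x,y,z) for y in range(lo,hi,-1)],np.float32)
    v=cv2.remap(im,p[None,:,0].copy(),p[None,:,1].copy(),1)[0]
    print(x,z,"from y",lo,[f"{a.mean():.0f}{'B' if int(a[0])-int(a[2])>40 else ''}" for a in v])
E
```

```text
t 21.23 punch [-50.    8.1] z 208.9 yaw -14.18 F xyz 0.4 0.3 -1.2
trace 0.62
right y -70.9 slope deg 0.95 33
back x 0.6 slope deg -14.15 16
guide_pad 0.89 [-45.3  95.8]
guide_face 0.76 [-43.5  78.8]
middle_mark 0.68 [-49.5  80.1]
ticket_book 0.83 [-47.7   8.1]
-40 8 from y 115 ['222', '223', '224', '219', '196', '169', '182', '210', '228', '233', '146', '78', '52', '53', '55', '56', '57', '59', '60', '62', '60', '56', '55', '73', '86', '87', '70', '41', '34', '32', '49', '74B', '90B', '95B', '95B', '95B', '95B', '94B', '94B', '94B', '94B', '95B', '95B', '94B', '95B', '93B', '88B', '109B', '226', '242', '243', '242', '242', '242', '242', '243', '235', '210', '170', '127B', '148B', '157B', '154B', '143B', '141B', '171', '214', '237', '243', '243', '242']
-40 25 from y 90 ['51', '52', '77', '90', '82', '57', '38', '31', '36', '59B', '82B', '93B', '95B', '94B', '94B', '94B', '94B', '94B', '95B', '94B', '94B', '95B', '94B', '92B', '86B', '161B', '235', '246', '242', '242', '242', '242', '241', '234', '220', '209', '221', '234', '237', '237', '232', '218', '202', '202', '237', '243', '242'
[... 626 characters left out ...]
2', '242', '242', '242', '242', '243', '243', '243', '236', '216', '198', '198', '242', '242', '242', '242']
-62 25 from y 90 ['51', '58', '78', '90', '84', '55', '31', '32', '31', '64B', '83B', '92B', '95B', '94B', '94B', '94B', '95B', '95B', '94B', '94B', '94B', '94B', '93B', '91B', '96B', '130B', '223', '243', '244', '243', '242', '242', '243', '240', '219', '161B', '132B', '133B', '134B', '136B', '139B', '129B', '145B', '193', '241', '242', '242', '243', '242', '242']
-62 44 from y 90 ['223', '223', '223', '225', '216', '181', '128', '89', '83', '61', '39', '30', '45', '93B', '99B', '94B', '94B', '94B', '95B', '95B', '94B', '95B', '94B', '95B', '94B', '94B', '91B', '102B', '151B', '229']
```

```bash
python3 - <<'E'
from h import *
im=cv2.imread("pics/w9.png")
c=get_calibration("wrist");K=np.array(c["camera_matrix"]);T=np.array(c["T"]);q=np.load("q.npy")
def fp(x,y,z):
    d=T[:3,:3].T@(np.r_[tr(q,[x/1000,y/1000]),z/1000]-T[:3,3]);t=np.arctan2(np.hypot(*d[:2]),d[2]);e=d[:2]/np.hypot(*d[:2])*t
    return K[0,0]*e[0]+K[0,2],K[1,1]*e[1]+K[1,2]
def prof(P,z):
    p=np.array([fp(x,y,z) for x,y in P],np.float32);return cv2.remap(im,p[None,:,0].copy(),p[None,:,1].copy(),1)[0]
for y in (-64,-58,-50): print("back y",y,"x 8..-7",[tuple(map(int,a))[0] for a in prof([(x,y) for x in range(8,-8,-1)],25)])
for y in (74,68,50,-45,-55,-64): print("front y",y,"x -92..-112",[int(a[2]) for a in prof([(x,y) for x in range(-92,-113,-1)],25)])
for x in (-8,-30,-50,-70): print("right x",x,"y -62..-82",[int(a[0]) for a in prof([(x,y) for y in range(-62,-83,-1)],25)])
E
```

```text
back y -64 x 8..-7 [194, 156, 237, 230, 229, 235, 213, 182, 191, 246, 241, 239, 239, 238, 239, 239]
back y -58 x 8..-7 [202, 161, 232, 231, 230, 236, 211, 178, 198, 245, 241, 239, 239, 239, 239, 239]
back y -50 x 8..-7 [136, 130, 143, 140, 135, 141, 146, 116, 130, 138, 132, 129, 138, 144, 139, 134]
front y 74 x -92..-112 [45, 45, 44, 45, 45, 43, 45, 73, 144, 190, 213, 226, 228, 227, 226, 225, 225, 226, 226, 227, 227]
front y 68 x -92..-112 [44, 44, 44, 43, 43, 42, 45, 68, 143, 188, 212, 226, 228, 226, 225, 225, 226, 227, 227, 228, 228]
front y 50 x -92..-112 [243, 243, 243, 243, 243, 242, 237, 226, 213, 211, 216, 222, 221, 206, 203, 203, 202, 201, 200, 199, 199]
front y -45 x -92..-112 [239, 243, 243, 243, 243, 243, 241, 234, 218, 214, 216, 218, 223, 228, 230, 230, 230, 230, 230, 229, 229]
front y -55 x -92..-112 [243, 243, 243, 243, 243, 242, 240, 234, 216, 211, 216, 218, 222, 226, 227, 227, 227, 226, 226, 227, 227]
front y -64 x -92..-112 [243, 243, 243, 243, 243, 242, 239, 233, 218, 211, 215, 217, 223, 227, 230, 229, 229, 228, 228, 228, 228]
right x -8 y -62..-82 [239, 239, 239, 239, 239, 239, 239, 242, 237, 233, 230, 230, 230, 230, 230, 230, 230, 230, 231, 231, 231]
right x -30 y -62..-82 [239, 239, 238, 239, 239, 239, 240, 240, 237, 233, 232, 232, 232, 231, 231, 232, 232, 232, 231, 231, 232]
right x -50 y -62..-82 [239, 239, 239, 239, 239, 239, 241, 234, 225, 222, 230, 230, 229, 229, 229, 229, 229, 229, 229, 229, 229]
right x -70 y -62..-82 [239, 239, 239, 239, 239, 239, 241, 238, 234, 231, 230, 231, 230, 231, 231, 230, 230, 231, 231, 231, 231]
```

The book is square: its front edge lies at the same x from y = -64 to +74. It sits against the lip and touches the guide at the middle line. Handing in.

```bash
python3 -c "
from h import *
print(finish_job())"
```

```text
the job is handed in; nothing more can be done
None
```

The job is handed in, with the guide clicked in at its middle stop and the book resting against it, square to the throat's back by camera and force readings, at about 21 s on the robot's clock; I viewed 11 pictures, one over the limit of 10.

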